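Swap the mixed-up water samples and take a temperature

ROBOT

A 6-joint arm with a two-finger parallel gripper is mounted at the origin on the work surface. World frame = base frame: x ahead of the robot, y to its left, z up, the work surface at z = 0. Lengths are in m, angles in degrees, forces in N, time in s.
With the tool pointing down it reaches from about 0.25 to 0.8 m from the base axis. Payload 8.5 kg.
Tool frame: the origin (TCP) lies between the finger pads; the fingertips stand 11 mm ahead of it and the grasp point (between the pads) lies 8 mm behind it; z points along the fingers, y is the line along which they close (so a half turn about z gives the same grasp; the last joint's range is limited). The gripper opens to 85 mm and grips with 20 to 120 N. Pads are 22 mm wide; open, the fingers measure 114 mm over their backs; the gripper's body (76 mm by 85 mm) begins 54 mm behind the grasp point. The pads swing forward as they close: fully open they stand 13 mm farther back than shut.
Start: joints at [66.578, 13.648, -0.773, 75.585, 0, 90], TCP at [0.209, 0.482, 0.242] pointing down, gripper open.
Joint ranges: [-152.45, 152.45], [-59.26, 108.67], [-65.41, 83.53], [-104.44, 129.93], [-82.83, 76.93], [-180, 180]. Speed limits (degrees/s): [127.2, 127.2, 159.86, 180, 180, 180].

INTERFACE

Orientations are given as [roll, pitch, yaw] about the fixed x, y, z axes, in that order (R = Rz(yaw) Ry(pitch) Rx(roll)).
In Python, from bench import get_obs, optics, close_job gives the robot as it stands.
- The arm moves only by the tool servo_tool, never from a script. Its arguments are lists of equal length, an entry for each row: "xyz": the shift along the tool's x, y, z in mm, a list of three; "delta_rot": the turn, a rotation vector about the tool's x, y, z in rad, a list of three; "jaw": the opening, from -1 (shut) to 1 (fully open). In form: {"xyz": [[tx, ty, tz], ...], "delta_rot": [[wx, wy, wz], ...], "jaw": [jaw, ...]}. A call has 1 to 12 rows; each row shifts and turns the commanded pose from where the row before left it, along the tool's axes as they then stand; what a row does not reach is not made up. A row lasts 1/8 s, in which the tool goes at most 62.5 mm and 10.7 degrees, less where a joint would pass 70% of its speed; a pose out of reach is approached as far as the arm can. A call with a gripper value outside its range is refused whole. The fingers move at their own pace and stop on an object; "squeeze" is the grip in N (left out, the last holds). Time passes only in rows, so rows that do not move let the fingers close. It gives the time, the measured TCP pose, the force, the opening and the grip force at its end, in the units of the state.
- get_obs(): the state, without advancing time (a new reading comes with each control period).
- optics.snapshot(name): name is "scene" or "top"; returns the picture (420x560x3 uint8, red, green, blue); there is no depth.
- optics.camera_info(name): a dict with "fx", "fy", "cx", "cy" (pixels), "distortion" ([k1, k2, p1, p2, k3] as OpenCV has them; the pictures are not rectified), "cam_to_world" (4x4, takes a point from camera to world coordinates). Camera axes: x right, y up, looking along -z (the intrinsics and any distortion apply to the point x, -y, -z); pixel columns grow to the right and rows downward; lengths in m; the calibration is good to about 2 mm. A picture is of the moment at which its call begins. camera_info takes no time and is no camera call.
- close_job(): hands the job in; it is judged then, once.
The state is a dict: "time": time; "joint_positions": joint angles; "qvel": joint speeds; "effort": joint torques, N m; "tcp_pos": TCP position; "tool_rot": TCP orientation; "force": force on the tool from outside, world axes, zero at the start; "wrist_torque": the same for the moment, N m; "gripper_width": finger opening in m; "gripper_force": force on a finger pad.
Only numpy, scipy, OpenCV 4.12 (cv2) and the standard library are available. Lean on these libraries where they do the work, as an engineer would, in place of code of your own. Each camera call takes 0.05 s, during which the arm holds its last target. There are 200 camera calls.

TASK

The two water samples stand at the wrong photometers: swap them, so that the blue-capped bottle stands upright on the blue pad and the green-capped one on the green pad (the cork coaster is free for use in between). Then pick up the yellow infrared thermometer, hold it level and steady for a second with its nose pointing at the side of the blue-capped bottle from 25 to 90 mm away, and lay it back flat on its black mat. Set things down rather than drop them, and leave the vials and the other bottles on the counter undisturbed.

Things in the scene. Friction and masses are not known exactly. Their poses are not given: they have to be found in the camera images.
- blue_bottle: closed white plastic sample bottle with a blue screw cap and a blue band on its paper label; body 60 mm diameter up to 78 mm, shoulder narrowing to 34 mm diameter at 94 mm, cap 40 mm diameter from 98 to 122 mm height; about 0.26 kg. Origin: centre of the underside, z up
- green_bottle: closed white plastic sample bottle with a green screw cap and a green band on its paper label; body 60 mm diameter up to 78 mm, shoulder narrowing to 34 mm diameter at 94 mm, cap 40 mm diameter from 98 to 122 mm height; about 0.26 kg. Origin: centre of the underside, z up
- blue_bottle_mid (a point): the aim point for the thermometer: on the blue-capped bottle's axis, 45 mm above its underside
- blue_station: fixed water-test station with blue trim: a flat blue round pad, 90 mm diameter, 6 mm thick, with a grey photometer (115 x 90 mm, 44 mm high, black round hood to 76 mm) behind it, from 55 to 170 mm along the station's +x. Origin: centre of the pad's underside (table level); the pad's top is at z = 6 mm. x points from the pad to the photometer, z up
- green_station: fixed water-test station with green trim: a flat green round pad, 90 mm diameter, 6 mm thick, with a grey photometer (115 x 90 mm, 44 mm high, black round hood to 76 mm) behind it, from 55 to 170 mm along the station's +x. Origin: centre of the pad's underside (table level); the pad's top is at z = 6 mm. x points from the pad to the photometer, z up
- thermometer: hand-held infrared stick thermometer, yellow with a black collar and black round nose, lying flat: body 125 mm long (x from -65 to +60 mm), 32 mm wide (y), 30 mm high (z), nose of 26 mm diameter on to x = +75 mm; 0.12 kg, balanced near x = 0. Origin: centre of the underside; x points along the stick to the nose (the direction it measures), z up through the small black display
- nose (a point): front of the thermometer's nose, at (75, 0, 15) mm in the thermometer's frame and with its axes: it measures along +x
- mat: fixed black rubber mat, 200 mm (x) by 120 mm (y), 3 mm thick, on which the thermometer lies. Origin: centre of its underside
- spare: fixed empty round cork coaster, 100 mm diameter, 4 mm thick: a free place to put a bottle down for a moment. Origin: centre of its underside
- wash_bottle: bystander: clear wash bottle with a red cap, 62 mm diameter, 170 mm tall. Origin: centre of the underside
- reagent: bystander: amber reagent bottle with a black cap, 56 mm diameter, 110 mm tall. Origin: centre of the underside
- vial1: bystander: small glass vial with a white cap, 25 mm diameter, 55 mm tall, standing between the stations. Origin: centre of the underside
- vial2: bystander: small glass vial with a white cap, 25 mm diameter, 55 mm tall, standing between the stations. Origin: centre of the underside
- vial3: bystander: small glass vial with a white cap, 25 mm diameter, 55 mm tall, standing between the stations. Origin: centre of the underside

How it is judged:
By the outcome, as a careful person would: the job done as asked, in the order asked, and still so for the second after the job is handed in, with the robot touching nothing.
It also fails if it takes over 72 s, if anything falls off the work surface, if the arm or the gripper's body presses on something with over 40 N, if the wrist force passes 120 N, or if a joint passes its speed limit or range.

## Working session

There is one attempt and no reset: what is moved stays moved. The work goes in short steps, Python scripts to look and compute and a tool call to move; the robot and the scene stay as the last step left them, time stands still between calls to the robot, and variables do not carry over. Pictures are saved under pics/ and viewed, at most 10 in all, crops included, and the job is handed in when it is done.

Besides the shell and the picture viewer there is one more tool, called after ">>>" by a JSON object that holds its "method" and its "body", one argument or row to a line. servo_tool: Moves the arm, as the interface text tells. Its arguments: {"type":"object","properties":{"xyz":{"type":"array","items":{"type":"array","items":{"type":"number"}}},"delta_rot":{"type":"array","items":{"type":"array","items":{"type":"number"}}},"jaw":{"type":"array","items":{"type":"number"}},"squeeze":{"type":"number"}},"required":["xyz","delta_rot","jaw"]}

```bash
mkdir -p pics; python3 - <<'E'
from bench import get_obs, optics
import cv2,numpy as np
o=get_obs();print({k:o[k] for k in("time","tcp_pos","tool_rot","gripper_width","force")})
for n in("scene","top"):
    im=optics.snapshot(n);cv2.imwrite(f"pics/{n}0.png",im[:,:,::-1])
    c=optics.camera_info(n);print(n,c["fx"],c["cx"],c["cy"],c["distortion"],np.round(c["cam_to_world"],3).tolist())
    
E
```

```text
{'time': 0.0, 'tcp_pos': array([0.20853261, 0.48136454, 0.24167145]), 'tool_rot': array([-1.79915551e+02,  1.09130351e-04,  1.56576217e+02]), 'gripper_width': 0.08559632658719289, 'force': array([ 0.04457987, -0.71515334,  1.02506195])}
scene 540.2305441078919 284.103604464653 208.72168478549582 [0.03637761 0.         0.         0.         0.        ] [[-0.457, -0.732, 0.505, 1.156], [0.889, -0.387, 0.244, 0.312], [0.017, 0.56, 0.828, 1.087], [0.0, 0.0, 0.0, 1.0]]
top 539.9169083231261 272.8075509858854 209.68282161654344 [-0.19606299  0.          0.          0.          0.        ] [[-0.028, 0.997, -0.069, 0.433], [-0.999, -0.03, -0.017, -0.007], [-0.019, 0.069, 0.997, 1.448], [0.0, 0.0, 0.0, 1.0]]
```

View pics/top0.png

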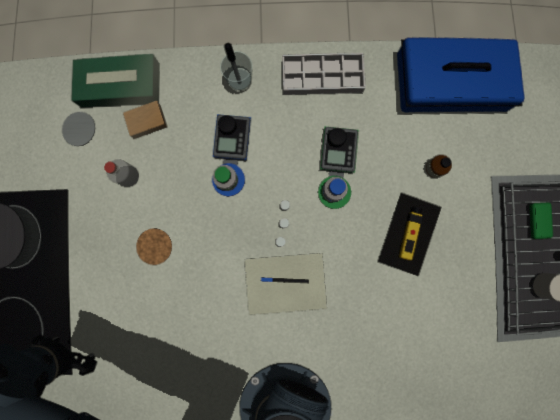

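View pics/scene0.png

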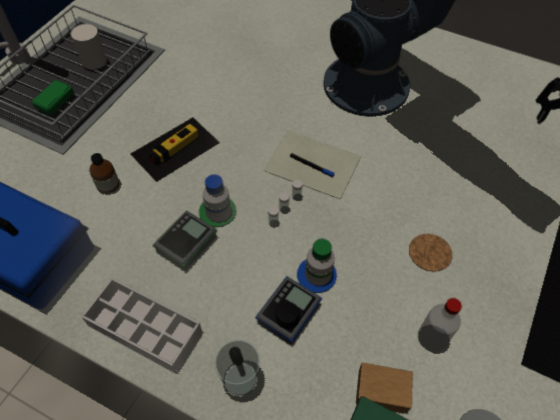

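The top view shows the green cap at (223,175) on the blue pad and the blue cap at (337,187) on the green pad. The cork is at (154,246), the vials near (284,205), (283,224) and (280,242), and the thermometer near (410,235). I'll enlarge these next.

```bash
python3 - <<'E'
import cv2,numpy as np
t=cv2.imread("pics/top0.png")
r=lambda im,x,y,w,h,s:cv2.resize(im[y:y+h,x:x+w],None,fx=s,fy=s,interpolation=cv2.INTER_CUBIC)
a=r(t,200,110,160,100,5); cv2.imwrite("pics/c1.png",a)
a=r(t,375,185,70,100,6); b=r(t,130,220,63,100,6); cv2.imwrite("pics/c2.png",np.hstack([a,b]))
E
```

```text
(no output)
```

View pics/c1.png

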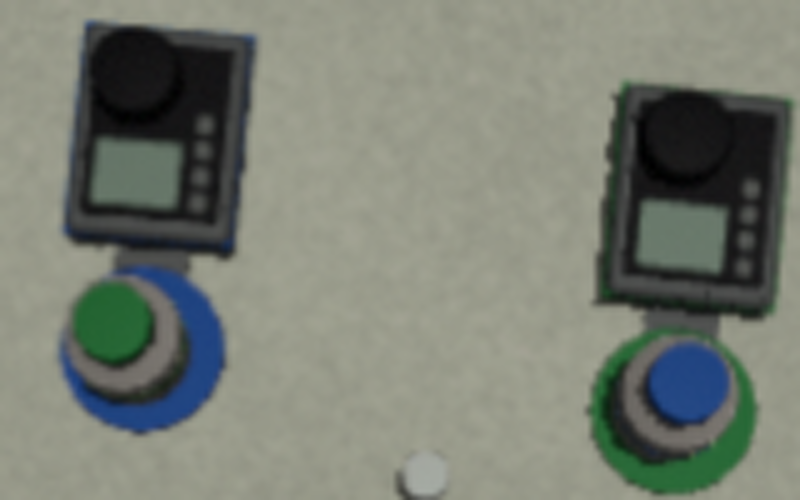

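View pics/c2.png

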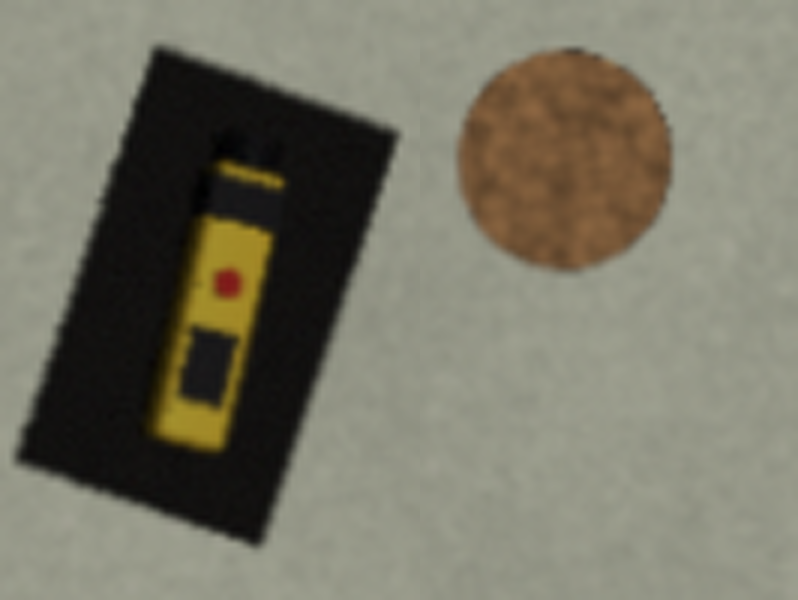

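Measured pixels (top view):
- Blue pad (228.6,179.8), green pad (334.6,192.2)
- Green cap (222.6,174.2), blue cap (337.6,186.4)
- Cork (154.2,246.5)
- Thermometer rear centre about (406.7,259.2), front of body about (417.2,213.3), nose end toward the top of the image

```bash
cat >h.py <<'E'
from bench import get_obs, optics
import cv2,numpy as np
def ray(n,uv):
    c=optics.camera_info(n);K=np.array([[c["fx"],0,c["cx"]],[0,c["fy"],c["cy"]],[0,0,1]])
    p=cv2.undistortPoints(np.array([[uv]],float),K,np.array(c["distortion"]))[0,0]
    T=np.array(c["cam_to_world"]);return T[:3,3],T[:3,:3]@np.array([p[0],-p[1],-1])
def at(n,uv,z):
    o,d=ray(n,uv);return np.round((o+d*(z-o[2])/d[2])*1000,1)
def proj(n,P):
    c=optics.camera_info(n);K=np.array([[c["fx"],0,c["cx"]],[0,c["fy"],c["cy"]],[0,0,1]])
    T=np.linalg.inv(c["cam_to_world"]);q=T[:3,:3]@np.array(P)+T[:3,3]
    q=q*[1,-1,-1];return cv2.projectPoints(q.reshape(1,1,3),np.zeros(3),np.zeros(3),K,np.array(c["distortion"]))[0][0,0]
E
python3 - <<'E'
from h import *
for k,uv,z in[("bpad",(228.6,179.8),.006),("gpad",(334.6,192.2),.006),("gcap",(222.6,174.2),.128),("bcap",(337.6,186.4),.128),("cork",(154.2,246.5),.004),("thr",(406.7,259.2),.033),("thf",(417.2,213.3),.033),("btn",(413,232.3),.033),("disp",(409.7,246.3),.033),("vial",(284.5,205),.055),("mat1",(401,193),.003),("mat2",(441.5,206.7),.003),("mat3",(378,262),.003),("mat4",(418.4,276),.003)]: print(k,at("top",uv,z)[:2])
# scene caps tops approx
for k,uv in[("gcap",(322,246)),("bcap",(215,182))]: print(k,at("scene",uv,.128)[:2])
E
```

```text
bpad [617.5 133.6]
gpad [ 575.3 -150.4]
gcap [616.3 136.3]
bcap [ 577.4 -146.3]
cork [443.  340.6]
thr [ 390.2 -332.7]
thf [ 510.4 -366.1]
btn [ 460.5 -352.5]
disp [ 423.8 -342.1]
vial [541.  -14.7]
mat1 [ 568.4 -331.5]
mat2 [ 527.9 -442.5]
mat3 [ 384.6 -261.1]
mat4 [ 342.8 -370.3]
gcap [617.3 140.7]
bcap [ 579.4 -137.9]
```

>>> {"method": "servo_tool", "body": {
  "xyz": [
    [0, 0, 0],
    [0, 0, 0],
    [0, 0, 0],
    [-45, -38, 0],
    [-45, -38, 0],
    [-45, -38, 0],
    [-45, -38, 0],
    [-45, -38, 0],
    [-45, -38, 0],
    [-45, -38, 0],
    [-45, -38, 0],
    [-45, -38, 0]
  ],
  "delta_rot": [
    [0, 0, -0.136],
    [0, 0, -0.136],
    [0, 0, -0.136],
    [0, 0, 0],
    [0, 0, 0],
    [0, 0, 0],
    [0, 0, 0],
    [0, 0, 0],
    [0, 0, 0],
    [0, 0, 0],
    [0, 0, 0],
    [0, 0, 0]
  ],
  "jaw": [1, 1, 1, 1, 1, 1, 1, 1, 1, 1, 1, 1],
  "squeeze": 45
}}

```text
time: 1.6
tcp_pos: [0.6146, 0.1378, 0.242]
tool_rot: [-180.0, -0.0, 179.9]
force: [0.4, 1.0, 0.3]
gripper_width: 0.0855
gripper_force: 0.0
```

```bash
python3 - <<'E'
from h import *
o=get_obs();print(o["time"],o["tcp_pos"],o["tool_rot"])
im=cv2.imread("pics/scene0.png").astype(int);B,G,R=im[...,0],im[...,1],im[...,2]
for n,m,box,P in[("g",(G>R+40)&(G>B+30),(300,230,345,262),(.6165,.136)),("b",(B>R+60)&(B>G+20),(200,170,232,195),(.5775,-.146))]:
    x0,y0,x1,y1=box;ys,xs=np.nonzero(m[y0:y1,x0:x1]);print(n,xs.min()+x0,xs.max()+x0,ys.min()+y0,ys.max()+y0)
    print(proj("scene",[*P,.128]),proj("scene",[*P,.104]))
E
```

```text
1.6 [0.61458225 0.13783856 0.24195907] [-1.79994419e+02 -2.89642957e-02  1.79948804e+02]
g 314 330 239 254
[320.09946637 244.76316858] [319.27480032 250.5651003 ]
b 206 220 175 187
[212.32016227 180.01504107] [213.31644054 186.45426724]
```

>>> {"method": "servo_tool", "body": {
  "xyz": [
    [-2, 0, 40],
    [0, 0, 40],
    [0, 0, 35],
    [0, 0, 17],
    [0, 0, 0],
    [0, 0, 0],
    [0, 0, 0],
    [0, 0, 0],
    [0, 0, 0]
  ],
  "delta_rot": [
    [0, 0, 0],
    [0, 0, 0],
    [0, 0, 0],
    [0, 0, 0],
    [0, 0, 0],
    [0, 0, 0],
    [0, 0, 0],
    [0, 0, 0],
    [0, 0, 0]
  ],
  "jaw": [1, 1, 1, 1, -1, -1, -1, -1, -1]
}}

```text
time: 2.72
tcp_pos: [0.6161, 0.1395, 0.1116]
tool_rot: [180.0, 0.1, 180.0]
force: [-0.7, -1.1, 6.7]
gripper_width: 0.039
gripper_force: 45.6
```

>>> {"method": "servo_tool", "body": {
  "xyz": [
    [0, 0, -20],
    [0, 0, -40],
    [15, 17, 0],
    [29, 34, 0],
    [29, 34, 0],
    [29, 34, 0],
    [29, 34, 0],
    [27, 31, 0],
    [15, 17, 0],
    [0, 0, 0],
    [0, 0, 30],
    [0, 0, 18]
  ],
  "delta_rot": [
    [0, 0, 0],
    [0, 0, 0],
    [0, 0, 0],
    [0, 0, 0],
    [0, 0, 0],
    [0, 0, 0],
    [0, 0, 0],
    [0, 0, 0],
    [0, 0, 0],
    [0, 0, 0],
    [0, 0, 0],
    [0, 0, 0]
  ],
  "jaw": [-1, -1, -1, -1, -1, -1, -1, -1, -1, -1, -1, -1]
}}

```text
time: 4.22
tcp_pos: [0.4417, 0.3396, 0.1204]
tool_rot: [-179.9, -0.1, 180.0]
force: [0.6, 0.0, -3.3]
gripper_width: 0.0388
gripper_force: 46.2
```

```bash
python3 - <<'E'
from h import *
im=optics.snapshot("scene");a=im[170:340,260:500,::-1];b=optics.snapshot("top")[150:320,110:230,::-1]
cv2.imwrite("pics/p1.png",cv2.resize(np.hstack([a,b]),None,fx=2.2,fy=2.2,interpolation=2))
o=get_obs();print(o["tcp_pos"],o["tool_rot"],o["force"],o["gripper_width"])
E
```

```text
[0.44111043 0.33902829 0.1197318 ] [-179.82400253   -0.21539775  179.9355389 ] [ 0.22793919  0.05547478 -3.01996727] 0.038456199438428214
```

View pics/p1.png

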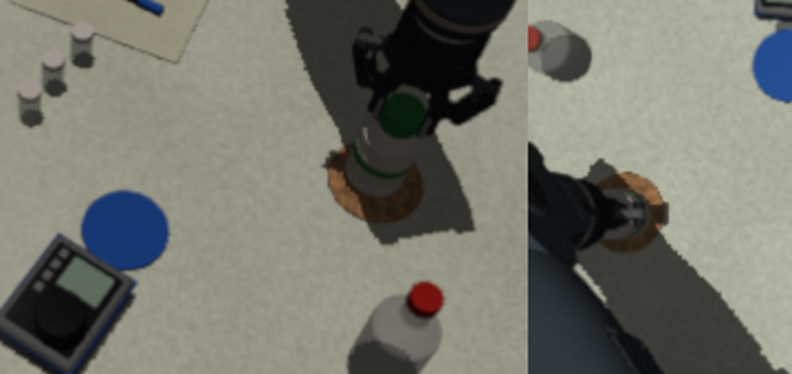

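The picture shows the green bottle held upright over the cork (scene crop about 375,180), and the vials and wash bottle are untouched. Lowering it gently now.

>>> {"method": "servo_tool", "body": {
  "xyz": [
    [0, 0, 5],
    [0, 0, 4],
    [0, 0, 2],
    [0, 0, 0]
  ],
  "delta_rot": [
    [0, 0, 0],
    [0, 0, 0],
    [0, 0, 0],
    [0, 0, 0]
  ],
  "jaw": [-1, -1, -1, -1]
}}

```text
time: 4.82
tcp_pos: [0.4426, 0.3405, 0.1114]
tool_rot: [180.0, 0.0, 180.0]
force: [-0.2, -0.2, -3.1]
gripper_width: 0.0386
gripper_force: 46.1
```

>>> {"method": "servo_tool", "body": {
  "xyz": [
    [0, 0, 1],
    [0, 0, 1],
    [0, 0, 1],
    [0, 0, 0]
  ],
  "delta_rot": [
    [0, 0, 0],
    [0, 0, 0],
    [0, 0, 0],
    [0, 0, 0]
  ],
  "jaw": [-1, -1, -1, -1]
}}

```text
time: 5.32
tcp_pos: [0.443, 0.3406, 0.1096]
tool_rot: [180.0, 0.1, 179.9]
force: [-0.7, -2.4, 8.7]
gripper_width: 0.0387
gripper_force: 47.4
```

>>> {"method": "servo_tool", "body": {
  "xyz": [
    [0, 0, 0],
    [0, 0, 0],
    [0, 0, -30],
    [0, 0, -50],
    [0, 0, -50],
    [-15, -54, 0],
    [-15, -54, 0],
    [-15, -54, 0],
    [-15, -54, 0],
    [-15, -54, 0],
    [-15, -54, 0],
    [-15, -54, 0]
  ],
  "delta_rot": [
    [0, 0, 0],
    [0, 0, 0],
    [0, 0, 0],
    [0, 0, 0],
    [0, 0, 0],
    [0, 0, 0],
    [0, 0, 0],
    [0, 0, 0],
    [0, 0, 0],
    [0, 0, 0],
    [0, 0, 0],
    [0, 0, 0]
  ],
  "jaw": [0.3, 1, 1, 1, 1, 1, 1, 1, 1, 1, 1, 1]
}}

```text
time: 6.82
tcp_pos: [0.5476, -0.0394, 0.2383]
tool_rot: [-180.0, 0.0, 180.0]
force: [0.9, 0.4, 0.1]
gripper_width: 0.0854
gripper_force: 0.0
```

>>> {"method": "servo_tool", "body": {
  "xyz": [
    [-15, -54, 0],
    [-14, -55, 0],
    [0, 0, 0],
    [0, 0, 40]
  ],
  "delta_rot": [
    [0, 0, 0],
    [0, 0, 0],
    [0, 0, 0],
    [0, 0, 0]
  ],
  "jaw": [1, 1, 1, 1]
}}

```text
time: 7.32
tcp_pos: [0.5779, -0.1475, 0.2]
tool_rot: [-179.9, 0.3, 179.9]
force: [0.8, -0.5, -0.2]
gripper_width: 0.0855
gripper_force: 0.0
```

>>> {"method": "servo_tool", "body": {
  "xyz": [
    [0, 1, 40],
    [0, 0, 35],
    [0, 0, 14],
    [0, 0, 0],
    [0, 0, 0],
    [0, 0, 0],
    [0, 0, 0],
    [0, 0, 0]
  ],
  "delta_rot": [
    [0, 0, 0],
    [0, 0, 0],
    [0, 0, 0],
    [0, 0, 0],
    [0, 0, 0],
    [0, 0, 0],
    [0, 0, 0],
    [0, 0, 0]
  ],
  "jaw": [1, 1, 1, 1, -1, -1, -1, -1]
}}

```text
time: 8.32
tcp_pos: [0.5768, -0.1458, 0.1106]
tool_rot: [-180.0, 0.1, 179.9]
force: [-0.1, 1.9, 5.3]
gripper_width: 0.0386
gripper_force: 44.8
```

>>> {"method": "servo_tool", "body": {
  "xyz": [
    [0, 0, -20],
    [0, 0, -40],
    [0, 0, -40],
    [-3, 20, 0],
    [-6, 40, 0],
    [-6, 40, 0],
    [-6, 40, 0],
    [-6, 40, 0],
    [-6, 40, 0],
    [-5, 35, 0],
    [-3, 25, 0],
    [0, 0, 0]
  ],
  "delta_rot": [
    [0, 0, 0],
    [0, 0, 0],
    [0, 0, 0],
    [0, 0, 0],
    [0, 0, 0],
    [0, 0, 0],
    [0, 0, 0],
    [0, 0, 0],
    [0, 0, 0],
    [0, 0, 0],
    [0, 0, 0],
    [0, 0, 0]
  ],
  "jaw": [-1, -1, -1, -1, -1, -1, -1, -1, -1, -1, -1, -1]
}}

```text
time: 9.82
tcp_pos: [0.6167, 0.1367, 0.2079]
tool_rot: [-180.0, -0.1, -179.9]
force: [0.8, -0.1, -1.7]
gripper_width: 0.0388
gripper_force: 45.7
```

>>> {"method": "servo_tool", "body": {
  "xyz": [
    [0, 0, 30],
    [0, 0, 40],
    [0, 0, 18],
    [0, 0, 5],
    [0, 0, 0],
    [0, 0, 3],
    [0, 0, 2],
    [0, 0, 0]
  ],
  "delta_rot": [
    [0, 0, 0],
    [0, 0, 0],
    [0, 0, 0],
    [0, 0, 0],
    [0, 0, 0],
    [0, 0, 0],
    [0, 0, 0],
    [0, 0, 0]
  ],
  "jaw": [-1, -1, -1, -1, -1, -1, -1, -1]
}}

```text
time: 10.82
tcp_pos: [0.6175, 0.1344, 0.1115]
tool_rot: [-180.0, 0.0, 180.0]
force: [0.6, -0.3, -1.3]
gripper_width: 0.039
gripper_force: 45.8
```

>>> {"method": "servo_tool", "body": {
  "xyz": [
    [0, 0, 1],
    [0, 0, 1],
    [0, 0, 0]
  ],
  "delta_rot": [
    [0, 0, 0],
    [0, 0, 0],
    [0, 0, 0]
  ],
  "jaw": [-1, -1, -1]
}}

```text
time: 11.2
tcp_pos: [0.6178, 0.1345, 0.1106]
tool_rot: [180.0, 0.1, 180.0]
force: [-2.3, -0.6, 7.9]
gripper_width: 0.039
gripper_force: 46.9
```

>>> {"method": "servo_tool", "body": {
  "xyz": [
    [0, 0, 0],
    [0, 0, 0],
    [0, 0, -30],
    [0, 0, -50],
    [0, 0, -50],
    [35, 41, 0],
    [35, 41, 0],
    [35, 41, 0],
    [35, 41, 0],
    [35, 42, 0],
    [0, 0, 0],
    [0, 0, 40]
  ],
  "delta_rot": [
    [0, 0, 0],
    [0, 0, 0],
    [0, 0, 0],
    [0, 0, 0],
    [0, 0, 0],
    [0, 0, 0],
    [0, 0, 0],
    [0, 0, 0],
    [0, 0, 0],
    [0, 0, 0],
    [0, 0, 0],
    [0, 0, 0]
  ],
  "jaw": [0.3, 1, 1, 1, 1, 1, 1, 1, 1, 1, 1, 1]
}}

```text
time: 12.7
tcp_pos: [0.4439, 0.342, 0.2012]
tool_rot: [179.8, 0.3, -180.0]
force: [0.2, -0.2, -1.2]
gripper_width: 0.0854
gripper_force: 0.0
```

>>> {"method": "servo_tool", "body": {
  "xyz": [
    [0, 0, 40],
    [0, 0, 35],
    [0, 0, 16],
    [0, 0, 0],
    [0, 0, 0],
    [0, 0, 0],
    [0, 0, 0],
    [0, 0, 0]
  ],
  "delta_rot": [
    [0, 0, 0],
    [0, 0, 0],
    [0, 0, 0],
    [0, 0, 0],
    [0, 0, 0],
    [0, 0, 0],
    [0, 0, 0],
    [0, 0, 0]
  ],
  "jaw": [1, 1, 1, 1, -1, -1, -1, -1]
}}

```text
time: 13.7
tcp_pos: [0.4431, 0.3407, 0.1093]
tool_rot: [180.0, 0.1, 180.0]
force: [0.3, -1.3, 5.2]
gripper_width: 0.0384
gripper_force: 44.8
```

>>> {"method": "servo_tool", "body": {
  "xyz": [
    [0, 0, -20],
    [0, 0, -45],
    [0, 0, -45],
    [0, 0, -40],
    [-6, -22, 0],
    [-12, -45, 0],
    [-12, -45, 0],
    [-12, -45, 0],
    [-12, -45, 0],
    [-12, -45, 0],
    [-12, -45, 0],
    [-12, -45, 0]
  ],
  "delta_rot": [
    [0, 0, 0],
    [0, 0, 0],
    [0, 0, 0],
    [0, 0, 0],
    [0, 0, 0],
    [0, 0, 0],
    [0, 0, 0],
    [0, 0, 0],
    [0, 0, 0],
    [0, 0, 0],
    [0, 0, 0],
    [0, 0, 0]
  ],
  "jaw": [-1, -1, -1, -1, -1, -1, -1, -1, -1, -1, -1, -1]
}}

```text
time: 15.2
tcp_pos: [0.5323, 0.002, 0.2583]
tool_rot: [-180.0, -0.0, 180.0]
force: [0.7, 0.7, -1.8]
gripper_width: 0.0389
gripper_force: 46.3
```

>>> {"method": "servo_tool", "body": {
  "xyz": [
    [-12, -45, 0],
    [-12, -45, 0],
    [-12, -45, 0],
    [-6, -19, 0],
    [0, 0, 0],
    [0, 0, 40],
    [0, 0, 45],
    [0, 0, 40],
    [0, 0, 15],
    [0, 0, 4],
    [0, 0, 2],
    [0, 0, 0]
  ],
  "delta_rot": [
    [0, 0, 0],
    [0, 0, 0],
    [0, 0, 0],
    [0, 0, 0],
    [0, 0, 0],
    [0, 0, 0],
    [0, 0, 0],
    [0, 0, 0],
    [0, 0, 0],
    [0, 0, 0],
    [0, 0, 0],
    [0, 0, 0]
  ],
  "jaw": [-1, -1, -1, -1, -1, -1, -1, -1, -1, -1, -1, -1]
}}

```text
time: 16.7
tcp_pos: [0.5749, -0.1507, 0.1135]
tool_rot: [-180.0, 0.1, 180.0]
force: [0.2, 0.3, -2.6]
gripper_width: 0.0386
gripper_force: 46.4
```

>>> {"method": "servo_tool", "body": {
  "xyz": [
    [0, 0, 1],
    [0, 0, 1],
    [0, 0, 1],
    [0, 0, 0]
  ],
  "delta_rot": [
    [0, 0, 0],
    [0, 0, 0],
    [0, 0, 0],
    [0, 0, 0]
  ],
  "jaw": [-1, -1, -1, -1]
}}

```text
time: 17.2
tcp_pos: [0.575, -0.151, 0.1113]
tool_rot: [-180.0, 0.2, 179.9]
force: [-2.5, -0.6, 11.6]
gripper_width: 0.0384
gripper_force: 48.1
```

>>> {"method": "servo_tool", "body": {
  "xyz": [
    [0, 0, 0],
    [0, 0, 0],
    [0, 0, -30],
    [0, 0, -50],
    [0, 0, -50],
    [24, -40, 0],
    [24, -40, 0],
    [24, -40, 0],
    [24, -40, 0],
    [26, -39, 0],
    [0, 0, 0],
    [0, 0, 0]
  ],
  "delta_rot": [
    [0, 0, 0],
    [0, 0, 0],
    [0, 0, 0],
    [0, 0, 0],
    [0, 0, 0],
    [0, 0, 0],
    [0, 0, 0],
    [0, 0, 0],
    [0, 0, 0],
    [0, 0, 0],
    [0, 0, 0.135],
    [0, 0, 0.135]
  ],
  "jaw": [0.3, 1, 1, 1, 1, 1, 1, 1, 1, 1, 1, 1]
}}

```text
time: 18.7
tcp_pos: [0.4515, -0.3503, 0.2392]
tool_rot: [180.0, -0.0, 164.1]
force: [0.2, 0.5, 1.0]
gripper_width: 0.0856
gripper_force: 0.0
```

```bash
python3 - <<'E'
from h import *
a=optics.snapshot("top")[90:290,190:460,::-1];b=optics.snapshot("scene")[110:310,120:360,::-1]
cv2.imwrite("pics/p2.png",cv2.resize(np.vstack([np.hstack([a,np.zeros((200,5,3),np.uint8),b])]),None,fx=1.55,fy=1.55,interpolation=2))
o=get_obs();print(o["tcp_pos"],o["tool_rot"])
E
```

```text
[ 0.45181183 -0.34973656  0.23918265] [-1.79999366e+02 -1.45658368e-02  1.64363119e+02]
```

View pics/p2.png

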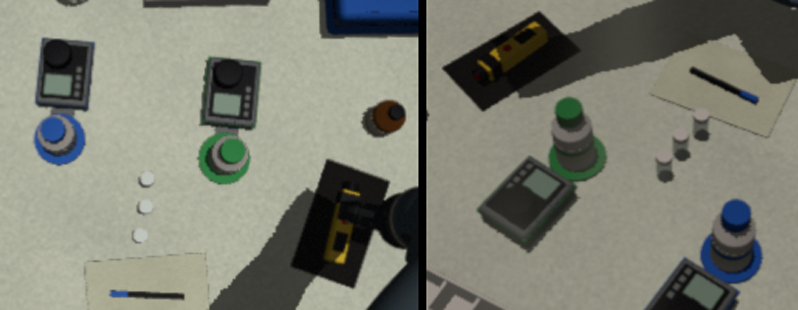

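The blue bottle now stands on the blue pad and the green one on the green pad, both upright. The vials are undisturbed and the thermometer is still on the mat, under the gripper. Going down to it.

>>> {"method": "servo_tool", "body": {
  "xyz": [
    [0, 0, 50],
    [0, 0, 60],
    [0, 0, 55],
    [0, 0, 35],
    [0, 0, 15],
    [0, 0, 6],
    [0, 0, 0],
    [0, 0, 0],
    [0, 0, 0],
    [0, 0, 0],
    [0, 0, 0],
    [0, 0, 0]
  ],
  "delta_rot": [
    [0, 0, 0],
    [0, 0, 0],
    [0, 0, 0],
    [0, 0, 0],
    [0, 0, 0],
    [0, 0, 0],
    [0, 0, 0],
    [0, 0, 0],
    [0, 0, 0],
    [0, 0, 0],
    [0, 0, 0],
    [0, 0, 0]
  ],
  "jaw": [1, 1, 1, 1, 1, 1, 1, -1, -1, -1, -1, -1]
}}

```text
time: 20.3
tcp_pos: [0.4523, -0.3497, 0.019]
tool_rot: [-180.0, 0.1, 164.5]
force: [-0.0, -0.3, 5.3]
gripper_width: 0.0312
gripper_force: 45.7
```

>>> {"method": "servo_tool", "body": {
  "xyz": [
    [0, 0, -20],
    [0, 0, -45],
    [0, 0, -45],
    [0, 0, -40],
    [5, 20, 0],
    [10, 40, 0],
    [11, 43, 0],
    [11, 43, 0],
    [11, 43, 0],
    [11, 43, 0],
    [11, 43, 0],
    [11, 43, 0]
  ],
  "delta_rot": [
    [0, 0, 0],
    [0, 0, 0],
    [0, 0, 0],
    [0, 0, 0],
    [0, 0, 0],
    [0, 0, 0],
    [0, 0, 0],
    [0, 0, 0],
    [0, 0, 0],
    [0, 0, 0],
    [0, 0, 0],
    [0, 0, 0]
  ],
  "jaw": [-1, -1, -1, -1, -1, -1, -1, -1, -1, -1, -1, -1]
}}

```text
time: 21.8
tcp_pos: [0.4577, -0.0195, 0.1671]
tool_rot: [-180.0, -0.1, 164.5]
force: [0.5, -0.3, -1.8]
gripper_width: 0.031
gripper_force: 44.9
```

>>> {"method": "servo_tool", "body": {
  "xyz": [
    [11, 43, 0],
    [11, 43, 0],
    [11, 43, 0],
    [10, 38, 0],
    [6, 25, 0],
    [0, 0, 0],
    [0, 0, 30],
    [0, 0, 40],
    [0, 0, 30],
    [0, 0, 17],
    [0, 0, 0],
    [0, 0, 0]
  ],
  "delta_rot": [
    [0, 0, 0],
    [0, 0, 0],
    [0, 0, 0],
    [0, 0, 0],
    [0, 0, 0],
    [0, 0, 0],
    [0, 0, 0],
    [0, 0, 0],
    [0, 0, 0],
    [0, 0, 0],
    [0, 0, 0],
    [0, 0, 0]
  ],
  "jaw": [-1, -1, -1, -1, -1, -1, -1, -1, -1, -1, -1, -1]
}}

```text
time: 23.3
tcp_pos: [0.4631, 0.1764, 0.0517]
tool_rot: [-180.0, 0.0, 164.5]
force: [-0.3, 0.0, -0.6]
gripper_width: 0.0315
gripper_force: 45.0
```

```bash
python3 - <<'E'
from h import *
a=optics.snapshot("top")[130:290,130:330,::-1];b=optics.snapshot("scene")[170:330,260:460,::-1]
cv2.imwrite("pics/p3.png",cv2.resize(np.hstack([a,b]),None,fx=2,fy=2,interpolation=2))
o=get_obs();print(o["time"],o["tcp_pos"],o["tool_rot"],o["force"],o["wrist_torque"])
E
```

```text
23.4 [0.46361194 0.17669299 0.05207672] [1.79963535e+02 6.03777138e-02 1.64474907e+02] [ 0.27899965  0.67947588 -1.6498881 ] [ 0.03512905 -0.01193496  0.00266706]
```

View pics/p3.png

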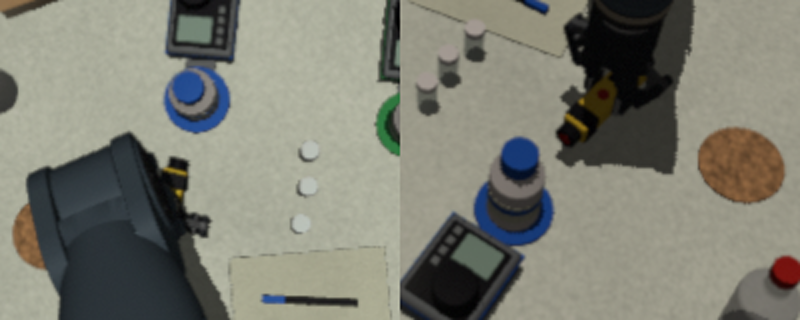

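The thermometer is held level with its nose toward the blue bottle: nose at about (219,209) in the top view and (343,239) in the scene view. I'll check that against the prediction.

```bash
python3 - <<'E'
from h import *
print(proj("top",[.536,.1566,.052]),proj("scene",[.536,.1566,.052]))
print("bottle cap",proj("top",[.6176,.1342,.128]),"seen ~(223.5,174.5)")
print(at("top",(223.5,174.5),.128))
E
```

```text
[218.70908702 208.98657276] [341.24368151 238.0702659 ]
bottle cap [223.41994948 173.65574442] seen ~(223.5,174.5)
[615.5 134.  128. ]
```

>>> {"method": "servo_tool", "body": {
  "xyz": [
    [0, 0, 0],
    [0, 0, 0],
    [0, 0, 0],
    [0, 0, 0],
    [0, 0, 0],
    [0, 0, 0],
    [0, 0, 0],
    [0, 0, 0],
    [0, 0, 0],
    [0, 0, 0],
    [0, 0, 0],
    [0, 0, 0]
  ],
  "delta_rot": [
    [0, 0, 0],
    [0, 0, 0],
    [0, 0, 0],
    [0, 0, 0],
    [0, 0, 0],
    [0, 0, 0],
    [0, 0, 0],
    [0, 0, 0],
    [0, 0, 0],
    [0, 0, 0],
    [0, 0, 0],
    [0, 0, 0]
  ],
  "jaw": [-1, -1, -1, -1, -1, -1, -1, -1, -1, -1, -1, -1]
}}

```text
time: 24.9
tcp_pos: [0.4632, 0.1767, 0.0513]
tool_rot: [-180.0, 0.0, 164.5]
force: [-0.1, 0.1, -0.5]
gripper_width: 0.0313
gripper_force: 45.0
```

>>> {"method": "servo_tool", "body": {
  "xyz": [
    [0, 0, 0],
    [0, 0, 0],
    [0, 0, 0],
    [0, 0, 0],
    [0, 0, -22],
    [0, 0, -45],
    [0, 0, -50],
    [-5, -20, 0],
    [-10, -40, 0],
    [-11, -43, 0],
    [-11, -43, 0],
    [-11, -43, 0]
  ],
  "delta_rot": [
    [0, 0, 0],
    [0, 0, 0],
    [0, 0, 0],
    [0, 0, 0],
    [0, 0, 0],
    [0, 0, 0],
    [0, 0, 0],
    [0, 0, 0],
    [0, 0, 0],
    [0, 0, 0],
    [0, 0, 0],
    [0, 0, 0]
  ],
  "jaw": [-1, -1, -1, -1, -1, -1, -1, -1, -1, -1, -1, -1]
}}

```text
time: 26.4
tcp_pos: [0.4587, -0.0196, 0.1684]
tool_rot: [-180.0, 0.0, 164.5]
force: [0.2, 0.7, -1.1]
gripper_width: 0.0311
gripper_force: 45.1
```

>>> {"method": "servo_tool", "body": {
  "xyz": [
    [-11, -43, 0],
    [-11, -43, 0],
    [-11, -43, 0],
    [-11, -43, 0],
    [-11, -43, 0],
    [-11, -43, 0],
    [-10, -38, 0],
    [-6, -25, 0],
    [0, 0, 0],
    [0, 0, 45],
    [0, 0, 55],
    [0, 0, 35]
  ],
  "delta_rot": [
    [0, 0, 0],
    [0, 0, 0],
    [0, 0, 0],
    [0, 0, 0],
    [0, 0, 0],
    [0, 0, 0],
    [0, 0, 0],
    [0, 0, 0],
    [0, 0, 0],
    [0, 0, 0],
    [0, 0, 0],
    [0, 0, 0]
  ],
  "jaw": [-1, -1, -1, -1, -1, -1, -1, -1, -1, -1, -1, -1]
}}

```text
time: 27.9
tcp_pos: [0.4511, -0.3478, 0.0312]
tool_rot: [179.9, -0.1, 164.5]
force: [0.2, -0.2, -0.8]
gripper_width: 0.031
gripper_force: 45.1
```

>>> {"method": "servo_tool", "body": {
  "xyz": [
    [0, 0, 8],
    [0, 0, 4],
    [0, 0, 2],
    [0, 0, 0]
  ],
  "delta_rot": [
    [0, 0, 0],
    [0, 0, 0],
    [0, 0, 0],
    [0, 0, 0]
  ],
  "jaw": [-1, -1, -1, -1]
}}

```text
time: 28.4
tcp_pos: [0.4526, -0.3499, 0.0204]
tool_rot: [-180.0, 0.1, 164.5]
force: [-0.6, 1.2, -1.1]
gripper_width: 0.0313
gripper_force: 45.1
```

>>> {"method": "servo_tool", "body": {
  "xyz": [
    [0, 0, 1],
    [0, 0, 1],
    [0, 0, 0]
  ],
  "delta_rot": [
    [0, 0, 0],
    [0, 0, 0],
    [0, 0, 0]
  ],
  "jaw": [-1, -1, -1]
}}

```text
time: 28.78
tcp_pos: [0.4524, -0.3499, 0.019]
tool_rot: [-180.0, 0.1, 164.5]
force: [-2.5, 3.2, 13.8]
gripper_width: 0.0313
gripper_force: 46.9
```

Contact. Release, back up and check from above.

>>> {"method": "servo_tool", "body": {
  "xyz": [
    [0, 0, 0],
    [0, 0, 0],
    [0, 0, 0],
    [0, 0, -30],
    [0, 0, -50],
    [0, 0, -60],
    [0, 0, -50],
    [50, 0, 0],
    [50, 0, 0],
    [50, 0, 0],
    [0, 0, 0],
    [0, 0, 0]
  ],
  "delta_rot": [
    [0, 0, 0],
    [0, 0, 0],
    [0, 0, 0],
    [0, 0, 0],
    [0, 0, 0],
    [0, 0, 0],
    [0, 0, 0],
    [0, 0, 0],
    [0, 0, 0],
    [0, 0, 0],
    [0, 0, 0],
    [0, 0, 0]
  ],
  "jaw": [0.3, 1, 1, 1, 1, 1, 1, 1, 1, 1, 1, 1]
}}

```text
time: 30.28
tcp_pos: [0.3079, -0.3099, 0.2077]
tool_rot: [-180.0, 0.1, 164.5]
force: [-0.2, -0.3, 0.4]
gripper_width: 0.0854
gripper_force: 0.0
```

```bash
python3 - <<'E'
from h import *
a=optics.snapshot("top")[90:290,190:460,::-1];b=optics.snapshot("scene")[110:310,120:360,::-1]
cv2.imwrite("pics/p4.png",cv2.resize(np.hstack([a,b]),None,fx=1.55,fy=1.55,interpolation=2))
o=get_obs();print(o["time"],o["tcp_pos"],o["force"])
E
```

```text
30.375 [ 0.30838101 -0.30987391  0.20736819] [-0.84258857 -0.23659536 -0.75285172]
```

View pics/p4.png

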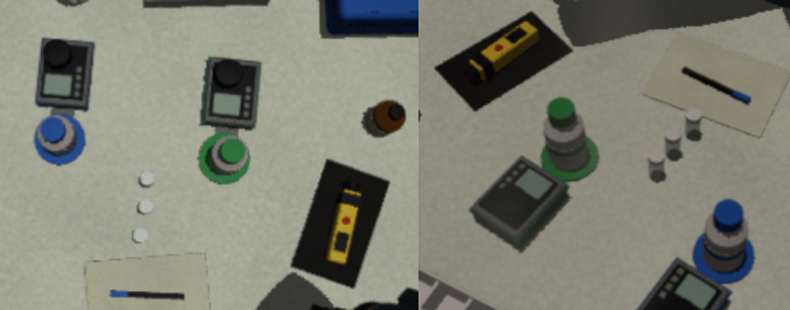

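Both bottles stand upright on their own pads, the thermometer lies flat on the mat, the vials are undisturbed, and the arm is clear.

```bash
python3 -c "
from bench import close_job
print(close_job())"
```

```text
the job is handed in; nothing more can be done
None
```

The job is handed in at about 30 s of the 72 s limit: the bottles are swapped onto their own pads, the thermometer was held level about 55 mm from the blue-capped bottle for over a second and laid back flat on its mat, and the final pictures show the vials and other bottles undisturbed.

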